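# Build the setting stack for the capping press

## Robot

A 7-joint arm with a two-finger parallel gripper is mounted at the origin on a cart in front of the work surface, level with it; the furniture and walls round the work are solid. World frame = base frame: x ahead of the robot, y to its left, z up, the work surface at z = 0. Lengths are in m, angles in rad, forces in N, time in s.
With the tool pointing down it reaches from about 0.4 to 0.85 m from the base axis. Payload 10.4 kg.
Tool frame: the origin (TCP) lies at the very end of the fingers, on their centre line; the grasp point (between the pads) lies 19 mm behind it (manip.grip_point_offset is the distance from the TCP to the grasp point, in m); z points along the fingers, y is the line along which they close (so a half turn about z gives the same grasp; the last joint's range is limited). The gripper opens to 85 mm and grips with 20 to 120 N. Pads are 22 mm wide; open, the fingers measure 114 mm over their backs; the gripper's body (76 mm by 85 mm) begins 54 mm behind the grasp point. The pads swing forward as they close: fully open they stand 13 mm farther back than shut.
Start: joints at [1.303, 0.332, -0.065, 1.46, 0.022, 1.35, -0.088], TCP at [0.151, -0.606, 0.196] pointing down, gripper open.
Joint ranges: [-2.6, 2.6], [-0.5, 2.12], [-1.47, 1.34], [0.16, 2.42], [-1.27, 4.41], [0.06, 2.06], [-2.6, 2.6]. Speed limits (rad/s): [2.22, 2.22, 2.79, 2.79, 3.14, 3.14, 3.14].

## Interface

Orientations are given as a unit quaternion [x, y, z, w].
In Python, from workcell import manip gives the robot as it stands. The module is installed in compiled form; this text tells all that it offers.
- The arm moves only by the shell command python3 -m inch 'ROWS' [OPENING] [FORCE]. ROWS is JSON, a list of rows, each a list of 2 entries, a list of its own where there are three numbers: the shift along the tool's x, y, z each as a share of 0.08 m, from -1 to 1, then the turn, a rotation vector about the tool's x, y, z each as a share of 45 degrees, from -1 to 1. A call has exactly 10 rows; each row is the pose to reach, as a shift and turn from the pose commanded when the call began, along the tool's axes at that moment; what a row does not reach only later rows make up. A row lasts 1/10 s, in which the tool goes at most 50 mm and 8.59 degrees, less where a joint would pass 70% of its speed; a pose out of reach is approached as far as the arm can. A call with a number of a shift or a turn outside -1 to 1 is refused whole. A call with a gripper value outside its range is refused whole. OPENING is the opening, from 0 (shut) to 1 (fully open), set as the call begins (- or left out, the last holds). The fingers move at their own pace and stop on an object; FORCE is the grip in N (left out, the last holds). Time passes only in rows, so rows that repeat a pose let the fingers close, or fill a call up. It gives the time, the measured TCP pose, the force, the opening and the grip force at its end, in the units of the state.
- manip.get_obs(): the state, without advancing time (a new reading comes with each control period).
- manip.camera(name): name is "scene" or "side" or "wrist"; returns the picture (384x512x3 uint8, red, green, blue); there is no depth.
- manip.camera_params(name): a dict with "fov_y" (degrees; the focal length in pixels is half the picture's height over the tangent of half this angle, whatever the lens; pixels are square), "cx", "cy" (the principal point, pixels), "camera_from_world" (4x4, takes a point from world to camera coordinates); the wrist camera has in their place "T_tool_cam" (4x4, takes a point from camera to tool coordinates, whose origin is the TCP and whose axes are the flange's). Camera axes: x right, y up, looking along -z (the intrinsics and any distortion apply to the point x, -y, -z); pixel columns grow to the right and rows downward; lengths in m; the calibration is good to about 2 mm. A picture is of the moment at which its call begins: read the wrist's pose just before it. camera_params takes no time and is no camera call.
- manip.hand_in(): hands the job in; it is judged then, once.
The state is a dict: "clock": time; "joint_pos": joint angles; "joint_velocities": joint speeds; "tau": joint torques, N m; "position": TCP position; "ee_rot": TCP orientation; "ft_force": force on the tool from outside, world axes, zero at the start; "torque": the same for the moment, N m; "grip_width": opening from 0.0 (shut) to 1.0 (fully open); "grasp_force": force on a finger pad.
Only numpy, scipy, OpenCV 4.12 (cv2) and the standard library are available. Lean on these libraries where they do the work, as an engineer would, in place of code of your own. Each camera call takes 0.05 s, during which the arm holds its last target. There are 200 camera calls.

## Task

Build the press's setting stack on the dark square setting plate: first the square aluminium riser block, on it the round steel spacer, on that the white cap nest with its pocket upward, and last the loose black bottle cap, set down in the nest's pocket as it stands. Build it up on the plate one part at a time, each part level and fully seated over the locating pin below it; let go of everything, and leave the standing bottle, the screwdriver and the spanner where they are.

Things in the scene. Friction and masses are not known exactly. Their poses are not given: they have to be found in the camera images.
- plate_top (a point): Setting plate, the target: dark steel plate 110 x 110 x 12 mm, screwed to the table anywhere in the work area, turned by up to 0.35 rad, four screw heads at its corners (flush within 1 mm). The point is the centre of its top face, 12 mm above the table, z up. From there a tapered locating pin, 16 mm diameter at its foot, 10 mm at its tip and 7 mm high, stands up.
- block_mid (a point): Riser block: loose square aluminium block 60 x 60 x 30 mm (about 0.2 kg), lying flat. The point is its centre, 15 mm above its underside; x and y are square to its side faces, z up. It has a tapered locating pin, 16 mm diameter at its foot, 10 mm at its tip and 7 mm high, on the middle of its top (not counted in the 30 mm), and a blind round recess of 30 mm diameter, 10 mm deep, in the middle of its underside.
- spacer_mid (a point): Spacer: loose round steel disc, 56 mm diameter, 24 mm high (about 0.25 kg), lying flat. The point is its centre, 12 mm above its underside, z up. It has a tapered locating pin, 16 mm diameter at its foot, 10 mm at its tip and 7 mm high, on the middle of its top (not counted in the 24 mm), and a blind round recess of 30 mm diameter, 10 mm deep, in the middle of its underside.
- nest_mid (a point): Cap nest: loose white plastic round part, 60 mm diameter, 30 mm high (about 0.1 kg), lying flat, pocket up. The point is its centre, 15 mm above its underside, z up. In its top is a round pocket, 50 mm diameter, 12 mm deep (wall 5 mm), whose floor is 18 mm above its underside and has no pin; it has a blind round recess of 30 mm diameter, 10 mm deep, in the middle of its underside.
- cap_mid (a point): Bottle cap: the one loose black cap that stands alone on the table top (not those in the box at the back), 37 mm diameter, 26 mm high, 0.02 kg, closed end up. The point is its centre, 13 mm above its underside, z up. Seated in the nest's pocket it stands 14 mm out of it.
- bottle_mid (a point): Bystander: the standing dark bottle nearest the work, 58 mm diameter, 281 mm high, loose. The point is its centre, 140 mm above its underside. Other bottles stand farther back.
- screwdriver_flat: Bystander: screwdriver with black handle lying on the table, loose, 209 mm long along its x (handle at -x), 25 mm high. Origin: centre of its underside.
- spanner_13: Bystander: open spanner lying on the table, loose, 180 mm along its y (and 111 mm along its x, as it lies aslant), 8 mm high. Origin: centre of its underside.
There are look-alikes about, which are no part of the job. Leave any red or yellow look-alike of the part that bears block_mid alone.

How it is judged:
By the outcome, as a careful person would: the job done as asked, in the order asked, and still so for the second after the job is handed in, with the robot touching nothing.
It also fails if it takes over 120 s, if anything falls off the work surface, if the arm or the gripper's body presses on something with over 40 N, if the wrist force passes 120 N, or if a joint passes its speed limit or range.

## Working session

There is one attempt and no reset: what is moved stays moved. The work goes in short steps, Python scripts to look and compute and a shell command to move; the robot and the scene stay as the last step left them, time stands still between calls to the robot, and variables do not carry over. Pictures are saved under pics/ and viewed, at most 16 in all, crops included, and the job is handed in when it is done.

```bash
mkdir -p pics
python3 - <<'E'
from workcell import manip
import cv2,numpy as np
for n in ["scene","side","wrist"]:
    im=manip.camera(n); cv2.imwrite(f"pics/{n}0.png",im[:,:,::-1])
    p=manip.camera_params(n); print(n,{k:np.round(v,4).tolist() if not isinstance(v,str) else v for k,v in p.items()})
o=manip.get_obs(); print({k:np.round(v,4).tolist() for k,v in o.items()}, manip.grip_point_offset)
E
```

```text
scene {'fov_y': 51.7294, 'cx': 256.1734, 'cy': 188.7687, 'camera_from_world': [[-0.7825, -0.6227, -0.0006, 0.4829], [0.4528, -0.5697, 0.6858, -0.3265], [-0.4274, 0.5364, 0.7277, -0.7568], [0.0, 0.0, 0.0, 1.0]]}
side {'fov_y': 52.578, 'cx': 259.4059, 'cy': 193.6385, 'camera_from_world': [[0.8972, -0.4411, 0.0237, -0.5003], [0.2027, 0.4587, 0.8652, -0.2203], [-0.3925, -0.7714, 0.5009, -0.6828], [0.0, 0.0, 0.0, 1.0]]}
wrist {'fov_y': 69.7739, 'cx': 256.3262, 'cy': 188.8402, 'T_tool_cam': [[-0.0002, 0.9602, 0.2794, 0.0714], [1.0, -0.0003, 0.0019, 0.0011], [0.0019, 0.2794, -0.9602, -0.1785], [0.0, 0.0, 0.0, 1.0]]}
{'clock': 0.15, 'joint_pos': [1.3034, 0.3328, -0.0647, 1.4607, 0.0216, 1.3499, -0.0885], 'joint_velocities': [-0.0002, -0.0005, -0.0008, -0.0044, 0.0009, 0.001, -0.0003], 'tau': [0.0012, -62.5823, 0.0496, -39.1851, 0.0163, 0.0074, 0.0], 'position': [0.1514, -0.6061, 0.195], 'ee_rot': [0.9925, 0.1221, -0.0001, -0.0005], 'ft_force': [0.1393, 0.7047, 0.0787], 'torque': [0.0012, 0.0065, -0.0039], 'grasp_force': 0.0, 'grip_width': 0.9949} 0.0187
```

View pics/scene0.png

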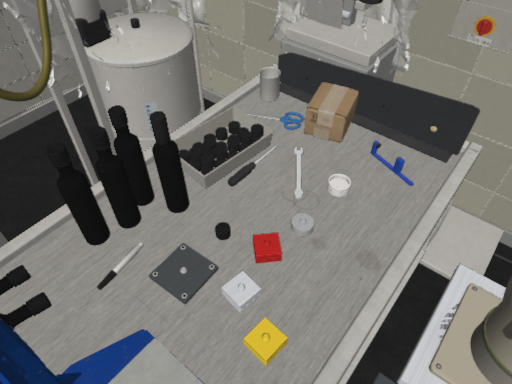

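View pics/side0.png

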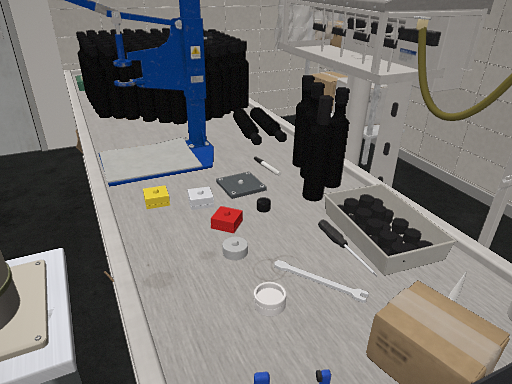

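Candidates for the block: aluminium at scene (241,291), red (267,247) and yellow (265,340). The grey one fits, being bare aluminium. The other parts are the plate (183,272), spacer (302,224), nest (340,185) and the lone cap (223,231). I'll localise them and check one enlarged crop.

```bash
cat > h.py <<'E'
from workcell import manip
import cv2,numpy as np
from scipy.spatial.transform import Rotation as R
def cam(n,pose=None):
    p=manip.camera_params(n); f=192/np.tan(np.radians(p["fov_y"]/2))
    if n=="wrist":
        T=np.eye(4); T[:3,:3]=R.from_quat(pose["ee_rot"]).as_matrix(); T[:3,3]=pose["position"]
        W=T@np.array(p["T_tool_cam"])
    else: W=np.linalg.inv(np.array(p["camera_from_world"]))
    return W,f,p["cx"],p["cy"]
def ray(c,u,v,z):
    W,f,cx,cy=c
    d=W[:3,:3]@np.array([(u-cx)/f,-(v-cy)/f,-1]); o=W[:3,3]
    return (o+d*(z-o[2])/d[2])[:2]
def proj(c,p):
    W,f,cx,cy=c
    q=np.linalg.inv(W)@np.append(p,1); return np.array([cx+f*q[0]/-q[2],cy-f*q[1]/-q[2]])
E
python3 - <<'E'
from h import *
S=cam("scene");D=cam("side")
for n,z,a,b in [("plate",.019,(183,270),(241,182)),("block",.037,(241,288),(200,190)),("spacer",.031,(302,218),(235,242)),("nest",.030,(340,181),(269,293)),("cap",.026,(223,228),(263,202)),("bottle",0,(175,210),(313,197))]:
    print(n,ray(S,*a,z).round(4),ray(D,*b,z).round(4))
a=cv2.imread("pics/scene0.png")[160:310,140:370]; b=cv2.imread("pics/side0.png")[160:310,140:300]
cv2.imwrite("pics/c1.png",np.vstack([cv2.resize(a,(460*800//460,522))]))
E
```

```text
plate [0.6194 0.2555] [0.6184 0.2433]
block [0.4844 0.2173] [0.4885 0.2156]
spacer [ 0.4923 -0.0207] [ 0.4872 -0.0217]
nest [ 0.4845 -0.1878] [ 0.4842 -0.1876]
cap [0.6241 0.1179] [0.6213 0.11  ]
bottle [0.7736 0.1372] [0.78   0.1154]
```

View pics/c1.png

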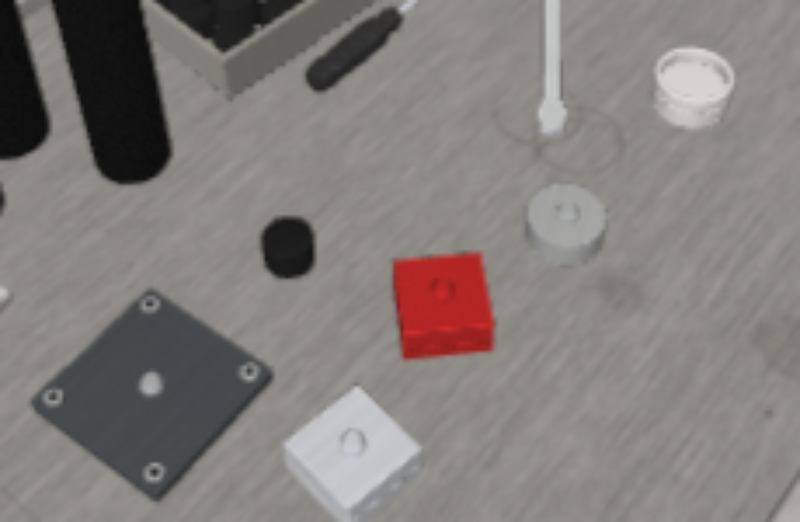

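The crop confirms each part: the grey riser block beside its red and yellow look-alikes, the plate with its pin, the spacer with its pin, the white nest, and the lone cap. I'll head towards the nest, passing over it and the spacer on the way to the block.

```bash
python3 -m inch '[[[0.1,-0.1,0],[0,0,0.03]],[[0.2,-0.2,0],[0,0,0.06]],[[0.3,-0.3,0],[0,0,0.1]],[[0.4,-0.4,0],[0,0,0.14]],[[0.5,-0.5,0],[0,0,0.18]],[[0.6,-0.6,0],[0,0,0.22]],[[0.7,-0.7,0],[0,0,0.25]],[[0.8,-0.8,0],[0,0,0.28]],[[0.9,-0.9,0],[0,0,0.3]],[[1,-1,0],[0,0,0.31]]]' 1 20
python3 -m inch '[[[0.1,-0.1,0],[0,0,0]],[[0.2,-0.2,0],[0,0,0]],[[0.3,-0.3,0],[0,0,0]],[[0.4,-0.4,0],[0,0,0]],[[0.5,-0.5,0],[0,0,0]],[[0.6,-0.6,0],[0,0,0]],[[0.7,-0.7,0],[0,0,0]],[[0.8,-0.8,0],[0,0,0]],[[0.9,-0.9,0],[0,0,0]],[[1,-1,0],[0,0,0]]]'
```

```text
clock: 1.15
position: [0.2099, -0.5088, 0.1954]
ee_rot: [1.0, 0.0, -0.0, -0.0]
ft_force: [-0.4, -1.0, -0.3]
grip_width: 0.997
grasp_force: 0.0
clock: 2.15
position: [0.2903, -0.4286, 0.1956]
ee_rot: [1.0, 0.001, 0.0, 0.0]
ft_force: [-0.2, -0.2, -0.2]
grip_width: 1.002
grasp_force: 0.0
```

```bash
for i in 1 2 3; do python3 -m inch '[[[0.08,-0.1,0],[0,0,0]],[[0.17,-0.2,0],[0,0,0]],[[0.25,-0.3,0],[0,0,0]],[[0.33,-0.4,0],[0,0,0]],[[0.42,-0.5,0],[0,0,0]],[[0.5,-0.6,0],[0,0,0]],[[0.58,-0.7,0],[0,0,0]],[[0.67,-0.8,0],[0,0,0]],[[0.75,-0.9,0],[0,0,0]],[[0.83,-1,0],[0,0,0]]]' | sed -n 2p; done
cat > look.py <<'E'
from h import *
import sys
o=manip.get_obs(); im=manip.camera("wrist")[:,:,::-1].copy(); n=sys.argv[1]
cv2.imwrite(f"pics/{n}.png",im); np.save(f"pics/{n}.npy",np.concatenate([o["position"],o["ee_rot"]]))
print(o["clock"],np.round(o["position"],4),np.round(o["ee_rot"],4))
E
python3 look.py w1
for i in 1 2; do python3 -m inch '[[[0,-0.1,0],[0,0,0]],[[0,-0.2,0],[0,0,0]],[[0,-0.3,0],[0,0,0]],[[0,-0.4,0],[0,0,0]],[[0,-0.5,0],[0,0,0]],[[0,-0.6,0],[0,0,0]],[[0,-0.7,0],[0,0,0]],[[0,-0.8,0],[0,0,0]],[[0,-0.9,0],[0,0,0]],[[0,-1,0],[0,0,0]]]'|sed -n 2p; done
python3 look.py w2
for i in 1 2 ; do python3 -m inch '[[[0,-0.1,0],[0,0,0]],[[0,-0.2,0],[0,0,0]],[[0,-0.3,0],[0,0,0]],[[0,-0.4,0],[0,0,0]],[[0,-0.5,0],[0,0,0]],[[0,-0.6,0],[0,0,0]],[[0,-0.7,0],[0,0,0]],[[0,-0.8,0],[0,0,0]],[[0,-0.9,0],[0,0,0]],[[0,-1,0],[0,0,0]]]'|sed -n 2p; done
python3 look.py w3
```

```text
position: [0.3564, -0.3485, 0.1956]
position: [0.4227, -0.2684, 0.1956]
position: [0.489, -0.1884, 0.1956]
5.15 [ 0.489  -0.1884  0.1956] [1.e+00 7.e-04 0.e+00 0.e+00]
position: [0.4884, -0.1083, 0.1956]
position: [0.4883, -0.0283, 0.1956]
7.2 [ 0.4883 -0.0283  0.1956] [1.e+00 7.e-04 0.e+00 0.e+00]
position: [0.4882, 0.0516, 0.1956]
position: [0.4881, 0.1317, 0.1956]
9.25 [0.4881 0.1317 0.1956] [1.e+00 7.e-04 0.e+00 0.e+00]
```

View pics/w3.png

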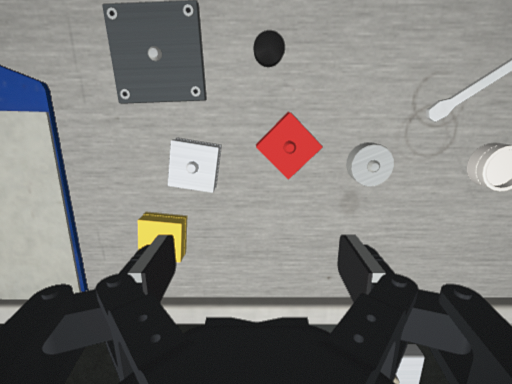

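w3 shows the plate pin at (154,54), block (192,167), cap (269,48), spacer (374,166) and nest (498,166). I'll measure these with masks.

```bash
cat > m.py <<'E'
from h import *
def load(n):
    a=np.load(f"pics/{n}.npy"); return cv2.imread(f"pics/{n}.png"),cam("wrist",dict(position=a[:3],ee_rot=a[3:]))
def big(mask,seed):
    k,l,s,c=cv2.connectedComponentsWithStats(mask.astype(np.uint8))
    i=l[seed[1],seed[0]]; assert i>0
    return max(cv2.findContours((l==i).astype(np.uint8),cv2.RETR_EXTERNAL,cv2.CHAIN_APPROX_NONE)[0],key=cv2.contourArea)
def rect(cnt,c,z):   # contour cast on the plane, then min-area rectangle
    w=np.array([ray(c,u,v,z) for u,v in cnt[:,0]],np.float32)
    return cv2.minAreaRect(w*1000)
E
python3 - <<'E'
from m import *
im,c=load("w3"); g=cv2.cvtColor(im,cv2.COLOR_BGR2GRAY); hs=cv2.cvtColor(im,cv2.COLOR_BGR2HSV)
print(g[180,185],g[150,192],g[167,192],g[80,180],g[120,230],g[150,374],g[166,374],g[182,374])
p=big((g<100)&(hs[...,1]<90),(130,80)); print("plate",rect(p,c,.012),"pin",ray(c,154,54,.019))
b=big(g>185,(185,180)); print("block",rect(b,c,.03),"pin",ray(c,192,167,.037))
for n,s,z,i in [("w3",(374,166),.031,0),("w2",None,.031,0)]:
    pass
print("spacer pin",ray(c,374,166,.031)); print("nest",ray(c,497,166,.03))
k=big(g<60,(269,48)); print("cap",cv2.boundingRect(k),ray(c,269,46,.013))
E
```

```text
225 227 226 84 163 192 191 195
plate ((622.5307006835938, 251.3718719482422), (109.30402374267578, 110.5053482055664), 2.1148128509521484) pin [0.62122331 0.25187289]
block ((488.1926574707031, 213.48057556152344), (59.4671745300293, 59.88701629638672), 81.00492095947266) pin [0.48968523 0.21153243]
spacer pin [ 0.49008533 -0.01767653]
nest [ 0.49012287 -0.17403142]
cap (254, 31, 30, 36) [0.6310227  0.11648406]
```

```bash
python3 -m inch '[[[0,-0.1,0],[0,0,0.02]],[[0,-0.2,0],[0,0,0.04]],[[0,-0.35,0],[0,0,0.07]],[[0,-0.5,0.1],[0,0,0.1]],[[0,-0.65,0.2],[0,0,0.13]],[[0,-0.8,0.3],[0,0,0.16]],[[0,-0.9,0.35],[0,0,0.18]],[[0,-0.98,0.4],[0,0,0.2]],[[0,-1,0.4],[0,0,0.2]],[[0,-1,0.4],[0,0,0.2]]]' | sed -n 2,3p
python3 look.py w4
python3 - <<'E'
from m import *
im,c=load("w4"); g=cv2.cvtColor(im,cv2.COLOR_BGR2GRAY); hs=cv2.cvtColor(im,cv2.COLOR_BGR2HSV)
u,v=proj(c,[.488,.213,.03]).astype(int);print(u,v)
b=big(g>185,(u+15,v+15)); print("block",rect(b,c,.03))
u,v=proj(c,[.622,.2515,.012]).astype(int);print(u,v)
p=big((g<100)&(hs[...,1]<90),(u-20,v+20)); print("plate",rect(p,c,.012))
E
```

```text
position: [0.4879, 0.2111, 0.1636]
ee_rot: [0.997, -0.077, -0.0, 0.0]
10.3 [0.4879 0.2111 0.1636] [ 9.97e-01 -7.74e-02 -1.00e-04  0.00e+00]
254 173
block ((488.47991943359375, 213.26576232910156), (59.794490814208984, 59.42467498779297), 81.03343200683594)
200 56
plate ((622.4196166992188, 252.1186981201172), (109.18006896972656, 108.71849822998047), 2.1924874782562256)
```

View pics/w4.png

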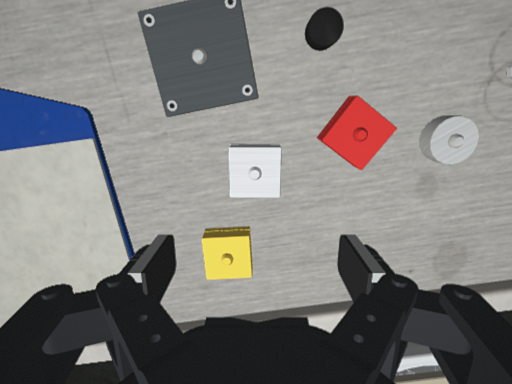

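w4 shows the block at (254,173), squared up between the fingers. The red block at (357,133) is clear of the right finger. I'll descend and grip.

```bash
python3 -m inch '[[[0,-0.03,0.05],[0,0,0]],[[0,-0.03,0.15],[0,0,0]],[[0,-0.03,0.3],[0,0,0]],[[0,-0.03,0.45],[0,0,0]],[[0,-0.03,0.6],[0,0,0]],[[0,-0.03,0.7],[0,0,0]],[[0,-0.03,0.8],[0,0,0]],[[0,-0.03,0.9],[0,0,0]],[[0,-0.03,0.95],[0,0,0]],[[0,-0.03,1],[0,0,0]]]' 1 40|grep -v clock
python3 -m inch '[[[0,0,0.1],[0,0,0]],[[0,0,0.25],[0,0,0]],[[0,0,0.4],[0,0,0]],[[0,0,0.55],[0,0,0]],[[0,0,0.7],[0,0,0]],[[0,0,0.8],[0,0,0]],[[0,0,0.9],[0,0,0]],[[0,0,0.95],[0,0,0]],[[0,0,0.99],[0,0,0]],[[0,0,0.99],[0,0,0]]]' |grep -v clock
python3 -m inch '[[[0,0,0],[0,0,0]],[[0,0,0],[0,0,0]],[[0,0,0],[0,0,0]],[[0,0,0],[0,0,0]],[[0,0,0],[0,0,0]],[[0,0,0],[0,0,0]],[[0,0,0],[0,0,0]],[[0,0,0],[0,0,0]],[[0,0,0],[0,0,0]],[[0,0,0],[0,0,0]]]' 0 40
```

```text
position: [0.4884, 0.2134, 0.0834]
ee_rot: [0.997, -0.078, 0.0, -0.0]
ft_force: [0.4, 0.2, 0.4]
grip_width: 0.996
grasp_force: 0.0
position: [0.4883, 0.2133, 0.0042]
ee_rot: [0.997, -0.078, -0.0, 0.0]
ft_force: [-0.6, -0.8, 0.5]
grip_width: 1.004
grasp_force: 0.0
clock: 13.35
position: [0.4884, 0.2133, 0.0044]
ee_rot: [0.997, -0.078, 0.0, 0.0]
ft_force: [-0.8, 0.3, -0.0]
grip_width: 0.0
grasp_force: 0.0
```

The fingers shut fully with no grip force. I'll look before anything else.

```bash
python3 look.py w5; python3 -c "
from h import *
a=manip.camera('side')[:,:,::-1]; s=manip.camera('scene')[:,:,::-1]
w=cv2.imread('pics/w5.png')
cv2.imwrite('pics/m5.png',np.hstack([cv2.resize(s[150:384,100:384],(400,330)),cv2.resize(w,(400,330))]))"
```

```text
13.35 [0.4884 0.2133 0.0044] [ 0.997  -0.0778  0.      0.    ]
```

View pics/m5.png

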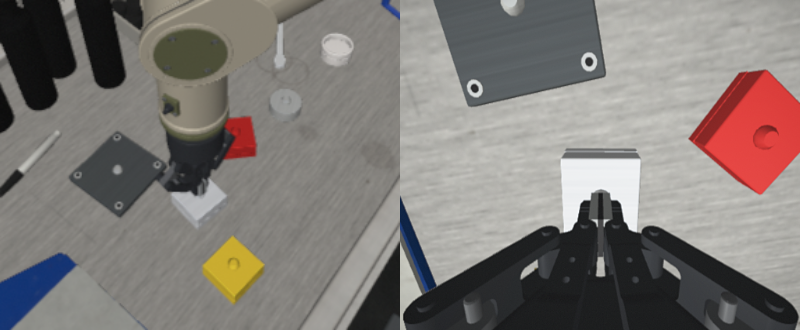

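The composite shows the shut fingertips apparently within the block's outline, at about (256,225) in the wrist picture. I'll enlarge it.

```bash
python3 -c "
from h import *
w=cv2.imread('pics/w5.png')[150:330,170:350]; d=manip.camera('side')[:,:,::-1][130:250,130:250]; s=manip.camera('scene')[:,:,::-1][230:330,190:290]
cv2.imwrite('pics/m6.png',np.hstack([cv2.resize(w,(390,500),interpolation=2),cv2.resize(s,(400,500),interpolation=2)]))"
```

```text
(no output)
```

View pics/m6.png

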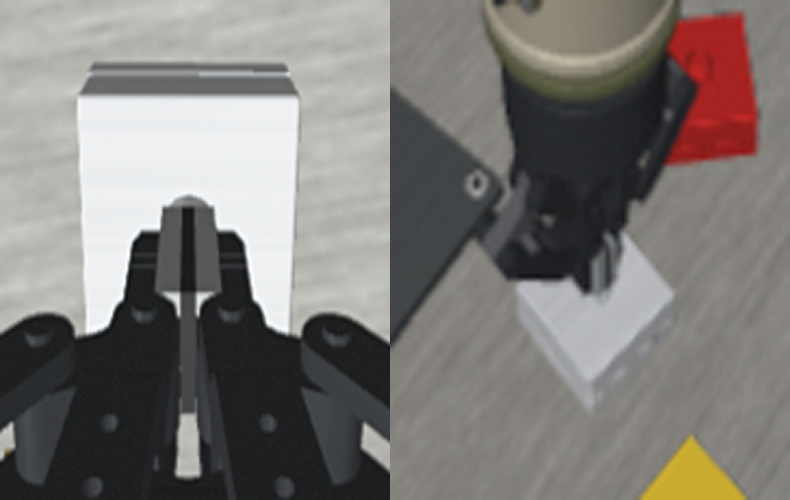

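The fingertips closed just above the block's pin. From the pixels, the tips end about 36 mm short of the reported TCP when shut and 48 mm short when open. Block size and the reported pose agree, so the tool reads about 36 mm too long. I'll reopen, go about 39 mm lower while watching the force, and grip.

```bash
python3 -m inch '[[[0,0,0],[0,0,0]],[[0,0,0],[0,0,0]],[[0,0,0],[0,0,0]],[[0,0,0],[0,0,0]],[[0,0,0],[0,0,0]],[[0,0,0],[0,0,0]],[[0,0,0],[0,0,0]],[[0,0,0.1],[0,0,0]],[[0,0,0.2],[0,0,0]],[[0,0,0.25],[0,0,0]]]' 1|grep -v ee
python3 -m inch '[[[0,0,0.05],[0,0,0]],[[0,0,0.1],[0,0,0]],[[0,0,0.13],[0,0,0]],[[0,0,0.16],[0,0,0]],[[0,0,0.18],[0,0,0]],[[0,0,0.2],[0,0,0]],[[0,0,0.22],[0,0,0]],[[0,0,0.24],[0,0,0]],[[0,0,0.24],[0,0,0]],[[0,0,0.24],[0,0,0]]]' |grep -v ee
python3 -m inch '[[[0,0,0],[0,0,0]],[[0,0,0],[0,0,0]],[[0,0,0],[0,0,0]],[[0,0,0],[0,0,0]],[[0,0,0],[0,0,0]],[[0,0,0],[0,0,0]],[[0,0,0],[0,0,0]],[[0,0,0],[0,0,0]],[[0,0,0],[0,0,0]],[[0,0,0],[0,0,0]]]' 0 40
```

```text
clock: 14.6
position: [0.4877, 0.213, -0.0169]
ft_force: [-0.3, -1.0, -0.2]
grip_width: 1.0
grasp_force: 0.0
clock: 15.6
position: [0.4884, 0.2133, -0.0348]
ft_force: [0.0, -0.1, -0.2]
grip_width: 1.0
grasp_force: 0.0
clock: 16.6
position: [0.4885, 0.2133, -0.0345]
ee_rot: [0.997, -0.078, 0.0, 0.0]
ft_force: [-1.9, -1.4, 5.5]
grip_width: 0.695
grasp_force: 44.0
```

Gripped at 59 mm opening. Lifting and carrying it to the plate.

```bash
python3 -m inch '[[[0,0,-0.05],[0,0,0]],[[0,0,-0.1],[0,0,0]],[[0,0,-0.2],[0,0,0]],[[0,0,-0.3],[0,0,0]],[[0,0,-0.4],[0,0,0]],[[0,0,-0.5],[0,0,0]],[[0.02,-0.01,-0.57],[0,0,0]],[[0.06,-0.03,-0.62],[0,0,0]],[[0.12,-0.05,-0.65],[0,0,0]],[[0.19,-0.09,-0.65],[0,0,0]]]' |sed -n 2,6p
python3 -m inch '[[[0.08,-0.04,0],[0,0,0]],[[0.17,-0.08,0],[0,0,0]],[[0.26,-0.12,0],[0,0,0]],[[0.35,-0.16,0],[0,0,0]],[[0.44,-0.2,0],[0,0,0]],[[0.53,-0.25,0],[0,0,0]],[[0.6,-0.28,0],[0,0,0]],[[0.65,-0.3,0],[0,0,0]],[[0.69,-0.32,0],[0,0,0]],[[0.71,-0.33,0],[0,0,0]]]' |sed -n 2,6p
python3 -m inch '[[[0.05,-0.02,0],[0,0,-0.02]],[[0.12,-0.05,0],[0,0,-0.05]],[[0.2,-0.09,0],[0,0,-0.09]],[[0.3,-0.14,0],[0,0,-0.13]],[[0.4,-0.18,0],[0,0,-0.17]],[[0.5,-0.23,0],[0,0,-0.2]],[[0.58,-0.27,0],[0,0,-0.22]],[[0.64,-0.3,0],[0,0,-0.24]],[[0.68,-0.32,0],[0,0,-0.245]],[[0.68,-0.32,0],[0,0,-0.245]]]' |sed -n 2,6p
python3 look.py w6
```

```text
position: [0.5052, 0.218, 0.0174]
ee_rot: [0.997, -0.078, 0.0, 0.0]
ft_force: [-0.5, -0.4, -2.7]
grip_width: 0.695
grasp_force: 43.7
position: [0.5649, 0.2355, 0.0172]
ee_rot: [0.997, -0.078, 0.0, 0.0]
ft_force: [-0.2, 0.1, -2.9]
grip_width: 0.694
grasp_force: 43.7
position: [0.6226, 0.2524, 0.0171]
ee_rot: [1.0, 0.018, -0.0, -0.0]
ft_force: [0.2, -0.6, -2.6]
grip_width: 0.692
grasp_force: 43.7
19.6 [0.6226 0.2524 0.0171] [ 0.9998  0.0183 -0.     -0.    ]
```

View pics/w6.png

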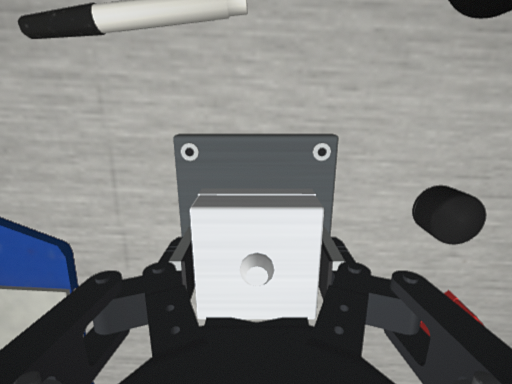

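The block is held square over the plate, pin at (258,270), and the plate's front screws are symmetric at (189,152) and (321,152). Lowering by 40 mm.

```bash
python3 -m inch '[[[0,0,0.05],[0,0,0]],[[0,0,0.12],[0,0,0]],[[0,0,0.2],[0,0,0]],[[0,0,0.28],[0,0,0]],[[0,0,0.35],[0,0,0]],[[0,0,0.4],[0,0,0]],[[0,0,0.44],[0,0,0]],[[0,0,0.47],[0,0,0]],[[0,0,0.48],[0,0,0]],[[0,0,0.49],[0,0,0]]]' |sed -n 2,6p
python3 -m inch '[[[0,0,0.003],[0,0,0]],[[0,0,0.006],[0,0,0]],[[0,0,0.01],[0,0,0]],[[0,0,0.012],[0,0,0]],[[0,0,0.015],[0,0,0]],[[0,0,0.018],[0,0,0]],[[0,0,0.02],[0,0,0]],[[0,0,0.022],[0,0,0]],[[0,0,0.022],[0,0,0]],[[0,0,0.022],[0,0,0]]]' |sed -n 2,6p
```

```text
position: [0.6225, 0.2523, -0.0219]
ee_rot: [1.0, 0.018, 0.0, -0.0]
ft_force: [-0.0, 0.3, -3.8]
grip_width: 0.693
grasp_force: 43.7
position: [0.6225, 0.2523, -0.0225]
ee_rot: [1.0, 0.018, 0.0, 0.0]
ft_force: [-5.5, -3.2, 10.3]
grip_width: 0.69
grasp_force: 45.3
```

Contact at 10 N at the expected height, so it's seated. Releasing, rising and going to the spacer.

```bash
python3 -m inch '[[[0,0,0],[0,0,0]],[[0,0,0],[0,0,0]],[[0,0,0],[0,0,0]],[[0,0,0],[0,0,0]],[[0,0,-0.05],[0,0,0]],[[0,0,-0.12],[0,0,0]],[[0,0,-0.22],[0,0,0]],[[0,0,-0.34],[0,0,0]],[[0,0,-0.47],[0,0,0]],[[0,0,-0.6],[0,0,0]]]' 1 |sed -n 2,6p
python3 -m inch '[[[-0.02,0.04,-0.12],[0,0,0]],[[-0.06,0.1,-0.24],[0,0,0]],[[-0.1,0.2,-0.36],[0,0,0]],[[-0.15,0.29,-0.48],[0,0,0]],[[-0.2,0.38,-0.6],[0,0,0]],[[-0.25,0.47,-0.7],[0,0,0]],[[-0.3,0.56,-0.78],[0,0,0]],[[-0.35,0.65,-0.84],[0,0,0]],[[-0.4,0.74,-0.88],[0,0,0]],[[-0.44,0.83,-0.9],[0,0,0]]]' |sed -n 2p
for i in 1 2; do python3 -m inch '[[[-0.04,0.08,0],[0,0,0]],[[-0.09,0.17,0],[0,0,0]],[[-0.13,0.25,0],[0,0,0]],[[-0.18,0.33,0],[0,0,0]],[[-0.22,0.42,0],[0,0,0]],[[-0.26,0.5,0],[0,0,0]],[[-0.31,0.58,0],[0,0,0]],[[-0.35,0.66,0],[0,0,0]],[[-0.4,0.75,0],[0,0,0]],[[-0.44,0.83,0],[0,0,0]]]'|sed -n 2p; done
python3 -m inch '[[[-0.04,0.08,0],[0,0,0]],[[-0.09,0.17,0],[0,0,0]],[[-0.14,0.26,0],[0,0,0]],[[-0.2,0.37,0],[0,0,0]],[[-0.26,0.48,0],[0,0,0]],[[-0.32,0.59,0],[0,0,0]],[[-0.37,0.69,0],[0,0,0]],[[-0.41,0.77,0],[0,0,0]],[[-0.44,0.83,0],[0,0,0]],[[-0.44,0.83,0],[0,0,0]]]'|sed -n 2p
python3 look.py w7
```

```text
position: [0.6226, 0.2523, 0.0255]
ee_rot: [1.0, 0.018, 0.0, -0.0]
ft_force: [0.4, -0.5, -0.3]
grip_width: 1.0
grasp_force: 0.0
position: [0.5893, 0.1839, 0.0964]
position: [0.5566, 0.1163, 0.0963]
position: [0.5238, 0.0486, 0.0962]
position: [0.4912, -0.0191, 0.0962]
26.65 [ 0.4912 -0.0191  0.0962] [ 9.998e-01  1.790e-02 -0.000e+00  2.000e-04]
```

View pics/w7.png

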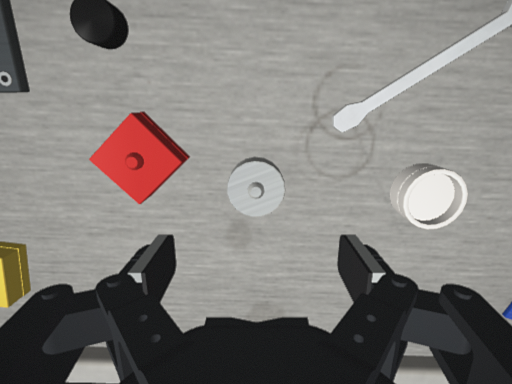

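w7 shows the spacer pin at (256,189) and the nest rim centre at (437,197). The red block's corner at (188,157) is clear.

```bash
cat > corr.py <<'E'
from m import *
import sys
def shift(n,xy):
    a=np.load(f"pics/{n}.npy"); r=R.from_quat(a[3:]).as_matrix(); d=np.array([xy[0]-a[0],xy[1]-a[1],0]); return (r.T@d/.08)[:2].round(3)
E
python3 - <<'E'
from corr import *
im,c=load("w7")
p=ray(c,256,189.5,.031);q=ray(c,256,188,.024);print(p,q,shift("w7",p)); print("red",ray(c,188,157,.03)); print("nest",ray(c,437,197,.03))
E
```

```text
[ 0.49116761 -0.01942432] [ 0.49059019 -0.01942483] [-0.001  0.003]
red [0.51901843 0.04252908]
nest [ 0.48966023 -0.18842949]
```

```bash
python3 -m inch '[[[0,0,0.06],[0,0,0]],[[0,0,0.14],[0,0,0]],[[0,0,0.25],[0,0,0]],[[0,0,0.36],[0,0,0]],[[0,0,0.47],[0,0,0]],[[0,0,0.58],[0,0,0]],[[0,0,0.69],[0,0,0]],[[0,0,0.8],[0,0,0]],[[0,0,0.9],[0,0,0]],[[0,0,1],[0,0,0]]]' |sed -n 2p
python3 -m inch '[[[0,0,0.1],[0,0,0]],[[0,0,0.2],[0,0,0]],[[0,0,0.3],[0,0,0]],[[0,0,0.4],[0,0,0]],[[0,0,0.5],[0,0,0]],[[0,0,0.58],[0,0,0]],[[0,0,0.64],[0,0,0]],[[0,0,0.68],[0,0,0]],[[0,0,0.7],[0,0,0]],[[0,0,0.7],[0,0,0]]]' |sed -n 2,4p
python3 -m inch '[[[0,0,0],[0,0,0]],[[0,0,0],[0,0,0]],[[0,0,0],[0,0,0]],[[0,0,0],[0,0,0]],[[0,0,0],[0,0,0]],[[0,0,0],[0,0,0]],[[0,0,0],[0,0,0]],[[0,0,0],[0,0,0]],[[0,0,0],[0,0,0]],[[0,0,0],[0,0,0]]]' 0 40
```

```text
position: [0.4914, -0.0184, 0.0156]
position: [0.4915, -0.0183, -0.0398]
ee_rot: [1.0, 0.018, 0.0, 0.0]
ft_force: [-0.1, 0.1, -0.3]
clock: 29.7
position: [0.4917, -0.0184, -0.0392]
ee_rot: [1.0, 0.018, 0.0, 0.0]
ft_force: [-2.5, -0.7, 6.1]
grip_width: 0.642
grasp_force: 41.1
```

```bash
python3 -m inch '[[[0,0,-0.05],[0,0,0]],[[0,0,-0.12],[0,0,0]],[[0,0,-0.22],[0,0,0]],[[0,0,-0.34],[0,0,0]],[[0,0,-0.46],[0,0,0]],[[0,0,-0.58],[0,0,0]],[[0,0,-0.7],[0,0,0]],[[0,0,-0.82],[0,0,0]],[[0,0,-0.92],[0,0,0]],[[0,0,-1],[0,0,0]]]'|sed -n 2,6p
python3 -m inch '[[[0.02,-0.04,-0.04],[0,0,0]],[[0.06,-0.1,-0.06],[0,0,0]],[[0.1,-0.2,-0.06],[0,0,0]],[[0.15,-0.29,-0.06],[0,0,0]],[[0.2,-0.38,-0.06],[0,0,0]],[[0.25,-0.47,-0.06],[0,0,0]],[[0.3,-0.56,-0.06],[0,0,0]],[[0.35,-0.65,-0.06],[0,0,0]],[[0.4,-0.74,-0.06],[0,0,0]],[[0.44,-0.83,-0.06],[0,0,0]]]' |sed -n 2p
for i in 1 2; do python3 -m inch '[[[0.04,-0.08,0],[0,0,0]],[[0.09,-0.17,0],[0,0,0]],[[0.13,-0.25,0],[0,0,0]],[[0.18,-0.33,0],[0,0,0]],[[0.22,-0.42,0],[0,0,0]],[[0.26,-0.5,0],[0,0,0]],[[0.31,-0.58,0],[0,0,0]],[[0.35,-0.66,0],[0,0,0]],[[0.4,-0.75,0],[0,0,0]],[[0.44,-0.83,0],[0,0,0]]]'|sed -n 2p; done
python3 -m inch '[[[0.04,-0.08,0],[0,0,0]],[[0.09,-0.17,0],[0,0,0]],[[0.14,-0.26,0],[0,0,0]],[[0.2,-0.37,0],[0,0,0]],[[0.26,-0.48,0],[0,0,0]],[[0.32,-0.59,0],[0,0,0]],[[0.37,-0.69,0],[0,0,0]],[[0.41,-0.77,0],[0,0,0]],[[0.44,-0.83,0],[0,0,0]],[[0.44,-0.83,0],[0,0,0]]]'|sed -n 2,6p
python3 look.py w8
```

```text
position: [0.4916, -0.0184, 0.0411]
ee_rot: [1.0, 0.018, 0.0, 0.0]
ft_force: [-0.2, -0.2, -3.7]
grip_width: 0.64
grasp_force: 42.8
position: [0.5245, 0.0499, 0.045]
position: [0.5572, 0.1176, 0.045]
position: [0.59, 0.1853, 0.045]
position: [0.6224, 0.2532, 0.045]
ee_rot: [1.0, 0.019, 0.0, -0.0]
ft_force: [-0.6, 0.1, -3.3]
grip_width: 0.64
grasp_force: 42.8
34.7 [0.6224 0.2532 0.045 ] [ 9.998e-01  1.870e-02  0.000e+00 -2.000e-04]
```

View pics/w8.png

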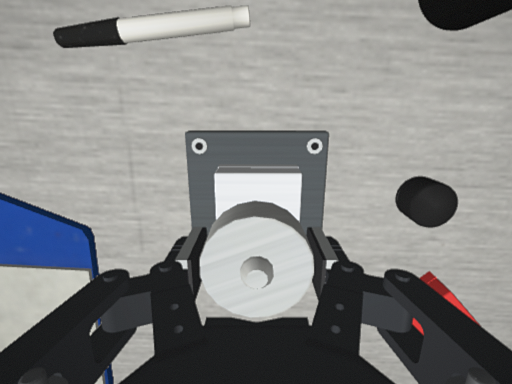

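w8 shows the spacer held level with its pin at (257,270), and the block on the plate with its far edge at (215–301,173). Quick check, then lower.

```bash
python3 - <<'E'
from corr import *
im,c=load("w8"); print(ray(c,215,173,.042),ray(c,301,173,.042))
E
python3 -m inch '[[[0,0,0.05],[0,0,0]],[[0,0,0.12],[0,0,0]],[[0,0,0.2],[0,0,0]],[[0,0,0.28],[0,0,0]],[[0,0,0.35],[0,0,0]],[[0,0,0.41],[0,0,0]],[[0,0,0.46],[0,0,0]],[[0,0,0.49],[0,0,0]],[[0,0,0.5],[0,0,0]],[[0,0,0.51],[0,0,0]]]' |sed -n 2,6p
python3 -m inch '[[[0,0,0.003],[0,0,0]],[[0,0,0.006],[0,0,0]],[[0,0,0.01],[0,0,0]],[[0,0,0.013],[0,0,0]],[[0,0,0.016],[0,0,0]],[[0,0,0.02],[0,0,0]],[[0,0,0.023],[0,0,0]],[[0,0,0.026],[0,0,0]],[[0,0,0.026],[0,0,0]],[[0,0,0.026],[0,0,0]]]' |sed -n 2,6p
```

```text
[0.65120404 0.28149131] [0.65339891 0.22344594]
position: [0.6225, 0.2523, 0.0043]
ee_rot: [1.0, 0.018, 0.0, -0.0]
ft_force: [1.3, 0.0, -3.1]
grip_width: 0.642
grasp_force: 42.8
position: [0.6225, 0.2522, 0.0029]
ee_rot: [1.0, 0.018, 0.0, 0.0]
ft_force: [-3.7, -1.8, 5.8]
grip_width: 0.639
grasp_force: 43.7
```

Contact is at exactly the expected height. Release, rise, and go to the nest.

```bash
python3 -m inch '[[[0,0,0],[0,0,0]],[[0,0,0],[0,0,0]],[[0,0,0],[0,0,0]],[[0,0,0],[0,0,0]],[[0,0,-0.05],[0,0,0]],[[0,0,-0.12],[0,0,0]],[[0,0,-0.22],[0,0,0]],[[0,0,-0.34],[0,0,0]],[[0,0,-0.47],[0,0,0]],[[0,0,-0.6],[0,0,0]]]' 1 |sed -n 2,6p
python3 -m inch '[[[-0.01,0.04,-0.1],[0,0,0]],[[-0.04,0.1,-0.2],[0,0,0]],[[-0.07,0.2,-0.3],[0,0,0]],[[-0.1,0.3,-0.4],[0,0,0]],[[-0.13,0.4,-0.48],[0,0,0]],[[-0.17,0.5,-0.54],[0,0,0]],[[-0.2,0.6,-0.57],[0,0,0]],[[-0.24,0.7,-0.59],[0,0,0]],[[-0.28,0.81,-0.6],[0,0,0]],[[-0.31,0.91,-0.6],[0,0,0]]]' |sed -n 2p
for i in 1 2 3 4; do python3 -m inch '[[[-0.03,0.09,0],[0,0,0]],[[-0.06,0.18,0],[0,0,0]],[[-0.09,0.27,0],[0,0,0]],[[-0.12,0.36,0],[0,0,0]],[[-0.15,0.45,0],[0,0,0]],[[-0.19,0.55,0],[0,0,0]],[[-0.22,0.64,0],[0,0,0]],[[-0.25,0.73,0],[0,0,0]],[[-0.28,0.82,0],[0,0,0]],[[-0.31,0.91,0],[0,0,0]]]'|sed -n 2p; done
python3 -m inch '[[[-0.03,0.09,0],[0,0,0]],[[-0.06,0.19,0],[0,0,0]],[[-0.1,0.29,0],[0,0,0]],[[-0.14,0.41,0],[0,0,0]],[[-0.18,0.53,0],[0,0,0]],[[-0.22,0.65,0],[0,0,0]],[[-0.26,0.76,0],[0,0,0]],[[-0.29,0.84,0],[0,0,0]],[[-0.31,0.9,0],[0,0,0]],[[-0.31,0.9,0],[0,0,0]]]'|sed -n 2p
python3 look.py w9
```

```text
position: [0.6226, 0.2523, 0.0515]
ee_rot: [1.0, 0.018, 0.0, -0.0]
ft_force: [1.0, 0.1, 0.5]
grip_width: 0.998
grasp_force: 0.0
position: [0.5999, 0.1777, 0.098]
position: [0.578, 0.1043, 0.0982]
position: [0.5559, 0.0307, 0.0982]
position: [0.5338, -0.043, 0.0982]
position: [0.5116, -0.1167, 0.0982]
position: [0.4894, -0.1897, 0.0982]
43.75 [ 0.4894 -0.1897  0.0982] [ 9.998e-01  1.780e-02 -0.000e+00  1.000e-04]
```

View pics/w9.png

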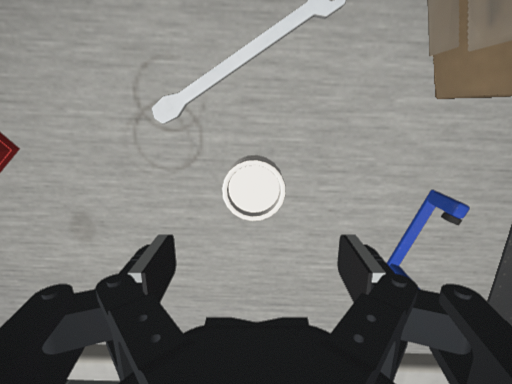

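w9 shows the nest rim centred at (253,190), with the spanner and the blue bracket well clear.

Run:
```python
from corr import *
im,c=load("w9"); p=ray(c,253.5,190,.03); print(p,shift("w9",p))
```

```text
[ 0.48794765 -0.18764542] [-0.018 -0.026]
```

```bash
python3 -m inch '[[[-0.01,-0.01,0.06],[0,0,0]],[[-0.02,-0.03,0.14],[0,0,0]],[[-0.02,-0.03,0.25],[0,0,0]],[[-0.02,-0.03,0.36],[0,0,0]],[[-0.02,-0.03,0.47],[0,0,0]],[[-0.02,-0.03,0.58],[0,0,0]],[[-0.02,-0.03,0.69],[0,0,0]],[[-0.02,-0.03,0.8],[0,0,0]],[[-0.02,-0.03,0.9],[0,0,0]],[[-0.02,-0.03,1],[0,0,0]]]' |sed -n 2p
python3 -m inch '[[[0,0,0.1],[0,0,0]],[[0,0,0.2],[0,0,0]],[[0,0,0.3],[0,0,0]],[[0,0,0.4],[0,0,0]],[[0,0,0.5],[0,0,0]],[[0,0,0.58],[0,0,0]],[[0,0,0.63],[0,0,0]],[[0,0,0.66],[0,0,0]],[[0,0,0.67],[0,0,0]],[[0,0,0.67],[0,0,0]]]' |sed -n 2,4p
python3 -m inch '[[[0,0,0],[0,0,0]],[[0,0,0],[0,0,0]],[[0,0,0],[0,0,0]],[[0,0,0],[0,0,0]],[[0,0,0],[0,0,0]],[[0,0,0],[0,0,0]],[[0,0,0],[0,0,0]],[[0,0,0],[0,0,0]],[[0,0,0],[0,0,0]],[[0,0,0],[0,0,0]]]' 0 30
```

```text
position: [0.488, -0.1866, 0.0175]
position: [0.4881, -0.1866, -0.0353]
ee_rot: [1.0, 0.018, 0.0, 0.0]
ft_force: [0.8, 0.1, -0.3]
clock: 46.8
position: [0.4882, -0.1867, -0.0348]
ee_rot: [1.0, 0.018, 0.0, 0.0]
ft_force: [-2.5, 0.5, 6.3]
grip_width: 0.697
grasp_force: 31.3
```

```bash
python3 -m inch '[[[0,0,-0.05],[0,0,0]],[[0,0,-0.12],[0,0,0]],[[0,0,-0.22],[0,0,0]],[[0,0,-0.34],[0,0,0]],[[0,0,-0.46],[0,0,0]],[[0,0,-0.58],[0,0,0]],[[0,0,-0.7],[0,0,0]],[[0,0,-0.82],[0,0,0]],[[0,0,-0.92],[0,0,0]],[[0,0,-1],[0,0,0]]]'|sed -n 2,6p
python3 -m inch '[[[0.01,-0.04,-0.08],[0,0,0]],[[0.04,-0.1,-0.15],[0,0,0]],[[0.07,-0.2,-0.2],[0,0,0]],[[0.1,-0.3,-0.23],[0,0,0]],[[0.13,-0.4,-0.24],[0,0,0]],[[0.17,-0.5,-0.24],[0,0,0]],[[0.2,-0.6,-0.24],[0,0,0]],[[0.24,-0.7,-0.24],[0,0,0]],[[0.28,-0.81,-0.24],[0,0,0]],[[0.31,-0.91,-0.24],[0,0,0]]]' |sed -n 2p
for i in 1 2 3 4; do python3 -m inch '[[[0.03,-0.09,0],[0,0,0]],[[0.06,-0.18,0],[0,0,0]],[[0.09,-0.27,0],[0,0,0]],[[0.12,-0.36,0],[0,0,0]],[[0.15,-0.45,0],[0,0,0]],[[0.19,-0.55,0],[0,0,0]],[[0.22,-0.64,0],[0,0,0]],[[0.25,-0.73,0],[0,0,0]],[[0.28,-0.82,0],[0,0,0]],[[0.31,-0.91,0],[0,0,0]]]'|sed -n 2p; done
python3 -m inch '[[[0.03,-0.09,0],[0,0,0]],[[0.06,-0.19,0],[0,0,0]],[[0.1,-0.29,0],[0,0,0]],[[0.14,-0.41,0],[0,0,0]],[[0.18,-0.53,0],[0,0,0]],[[0.22,-0.65,0],[0,0,0]],[[0.26,-0.75,0],[0,0,0]],[[0.3,-0.82,0],[0,0,0]],[[0.32,-0.87,0],[0,0,0]],[[0.33,-0.87,0],[0,0,0]]]'|sed -n 2,6p
python3 look.py w10
```

```text
position: [0.4881, -0.1867, 0.0454]
ee_rot: [1.0, 0.018, 0.0, 0.0]
ft_force: [-0.3, -0.2, -0.3]
grip_width: 0.697
grasp_force: 32.4
position: [0.5103, -0.112, 0.0637]
position: [0.5324, -0.0387, 0.0638]
position: [0.5545, 0.035, 0.0637]
position: [0.5766, 0.1086, 0.0637]
position: [0.5987, 0.1823, 0.0637]
position: [0.6224, 0.2529, 0.0637]
ee_rot: [1.0, 0.019, -0.0, -0.0]
ft_force: [-0.4, 0.2, -1.0]
grip_width: 0.7
grasp_force: 32.5
53.8 [0.6224 0.2529 0.0637] [ 9.998e-01  1.860e-02 -1.000e-04 -1.000e-04]
```

View pics/w10.png

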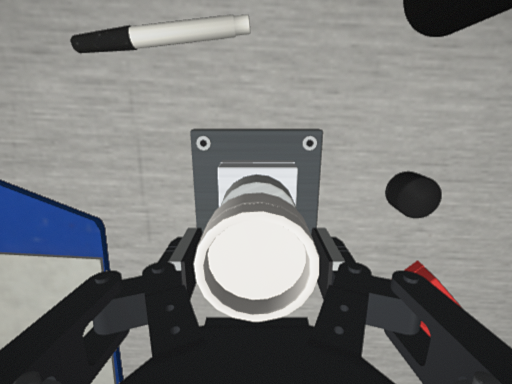

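w10 shows the nest at (257,267) held level, in line over the spacer and block. Lowering.

```bash
python3 -m inch '[[[0,0,0.04],[0,0,0]],[[0,0,0.09],[0,0,0]],[[0,0,0.15],[0,0,0]],[[0,0,0.21],[0,0,0]],[[0,0,0.27],[0,0,0]],[[0,0,0.32],[0,0,0]],[[0,0,0.35],[0,0,0]],[[0,0,0.37],[0,0,0]],[[0,0,0.38],[0,0,0]],[[0,0,0.39],[0,0,0]]]' |sed -n 2,6p
python3 -m inch '[[[0,0,0.003],[0,0,0]],[[0,0,0.006],[0,0,0]],[[0,0,0.01],[0,0,0]],[[0,0,0.013],[0,0,0]],[[0,0,0.016],[0,0,0]],[[0,0,0.02],[0,0,0]],[[0,0,0.023],[0,0,0]],[[0,0,0.026],[0,0,0]],[[0,0,0.026],[0,0,0]],[[0,0,0.026],[0,0,0]]]' |sed -n 2,6p
```

```text
position: [0.6225, 0.2523, 0.0326]
ee_rot: [1.0, 0.018, 0.0, -0.0]
ft_force: [-0.1, -0.3, -1.2]
grip_width: 0.7
grasp_force: 32.5
position: [0.6225, 0.2522, 0.0313]
ee_rot: [1.0, 0.018, 0.0, 0.0]
ft_force: [-3.8, -1.2, 7.4]
grip_width: 0.697
grasp_force: 33.1
```

Seated at the expected height. Release, rise and go to the cap.

```bash
python3 -m inch '[[[0,0,0],[0,0,0]],[[0,0,0],[0,0,0]],[[0,0,0],[0,0,0]],[[0,0,0],[0,0,0]],[[0,0,-0.05],[0,0,0]],[[0,0,-0.14],[0,0,0]],[[0,0,-0.26],[0,0,0]],[[0,0,-0.38],[0,0,0]],[[0,0,-0.5],[0,0,0]],[[0,0,-0.6],[0,0,0]]]' 1 |sed -n 2,6p
python3 -m inch '[[[0,0.04,-0.08],[0,0,0]],[[0,0.1,-0.14],[0,0,0]],[[0,0.18,-0.18],[0,0,0]],[[0,0.27,-0.2],[0,0,0]],[[0,0.36,-0.2],[0,0,0]],[[0,0.46,-0.2],[0,0,0]],[[0,0.56,-0.2],[0,0,0]],[[0,0.66,-0.2],[0,0,0]],[[0,0.76,-0.2],[0,0,0]],[[0,0.86,-0.2],[0,0,0]]]' |sed -n 2p
python3 -m inch '[[[0,0.1,0],[0,0,0]],[[0,0.2,0],[0,0,0]],[[0,0.3,0],[0,0,0]],[[0,0.42,0],[0,0,0]],[[0,0.54,0],[0,0,0]],[[0,0.65,0],[0,0,0]],[[0,0.75,0],[0,0,0]],[[0,0.82,0],[0,0,0]],[[0,0.86,0],[0,0,0]],[[0,0.86,0],[0,0,0]]]' |sed -n 2p
python3 look.py w11
```

```text
position: [0.6227, 0.2524, 0.0798]
ee_rot: [1.0, 0.018, 0.0, -0.0]
ft_force: [0.1, 0.1, 0.1]
grip_width: 1.0
grasp_force: 0.0
position: [0.6249, 0.1828, 0.0944]
position: [0.6275, 0.1143, 0.0945]
58.85 [0.6275 0.1143 0.0945] [9.998e-01 1.810e-02 1.000e-04 1.000e-04]
```

View pics/w11.png

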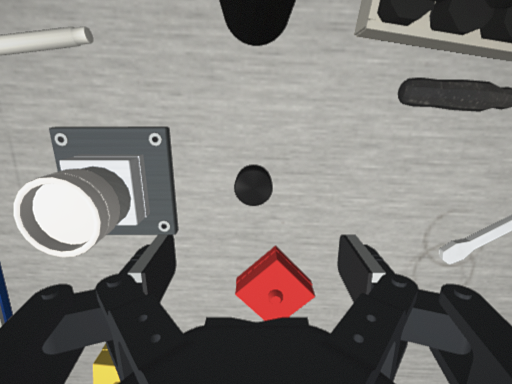

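w11 shows the cap alone at (253,186), with nothing near the fingers. The stack is at left, and the nest looks level.

Run:
```python
from corr import *
im,c=load("w11"); g=cv2.cvtColor(im,cv2.COLOR_BGR2GRAY); k=big(g<60,(253,186)); x,y,w,h=cv2.boundingRect(k); print(x,y,w,h)
p=ray(c,x+w/2,y+h-w/2,.026); print(p,shift("w11",p))
```

```text
235 165 37 41
[0.62838261 0.11636471] [ 0.012 -0.026]
```

```bash
python3 -m inch '[[[0.01,-0.01,0.06],[0,0,0]],[[0.01,-0.03,0.14],[0,0,0]],[[0.01,-0.03,0.25],[0,0,0]],[[0.01,-0.03,0.36],[0,0,0]],[[0.01,-0.03,0.47],[0,0,0]],[[0.01,-0.03,0.58],[0,0,0]],[[0.01,-0.03,0.69],[0,0,0]],[[0.01,-0.03,0.8],[0,0,0]],[[0.01,-0.03,0.9],[0,0,0]],[[0.01,-0.03,1],[0,0,0]]]' 1 20 |sed -n 2p
python3 -m inch '[[[0,0,0.1],[0,0,0]],[[0,0,0.2],[0,0,0]],[[0,0,0.3],[0,0,0]],[[0,0,0.4],[0,0,0]],[[0,0,0.46],[0,0,0]],[[0,0,0.49],[0,0,0]],[[0,0,0.5],[0,0,0]],[[0,0,0.5],[0,0,0]],[[0,0,0.5],[0,0,0]],[[0,0,0.5],[0,0,0]]]' |sed -n 2,4p
python3 -m inch '[[[0,0,0],[0,0,0]],[[0,0,0],[0,0,0]],[[0,0,0],[0,0,0]],[[0,0,0],[0,0,0]],[[0,0,0],[0,0,0]],[[0,0,0],[0,0,0]],[[0,0,0],[0,0,0]],[[0,0,0],[0,0,0]],[[0,0,0],[0,0,0]],[[0,0,0],[0,0,0]]]' 0 20
python3 look.py w12; python3 -c "
from h import *
s=manip.camera('scene')[:,:,::-1][180:280,170:290]; w=cv2.imread('pics/w12.png')[150:270,186:326]
cv2.imwrite('pics/m12.png',np.hstack([cv2.resize(s,(400,340),interpolation=2),cv2.resize(w,(400,340),interpolation=2)]))"
```

```text
position: [0.6282, 0.1171, 0.0138]
position: [0.6284, 0.1172, -0.0252]
ee_rot: [1.0, 0.018, 0.0, -0.0]
ft_force: [0.3, -0.1, -0.3]
clock: 61.9
position: [0.6283, 0.1172, -0.0253]
ee_rot: [1.0, 0.018, 0.0, 0.0]
ft_force: [-2.0, -1.0, 5.4]
grip_width: 0.413
grasp_force: 20.3
61.9 [ 0.6283  0.1172 -0.0253] [9.998e-01 1.830e-02 1.000e-04 0.000e+00]
```

View pics/m12.png

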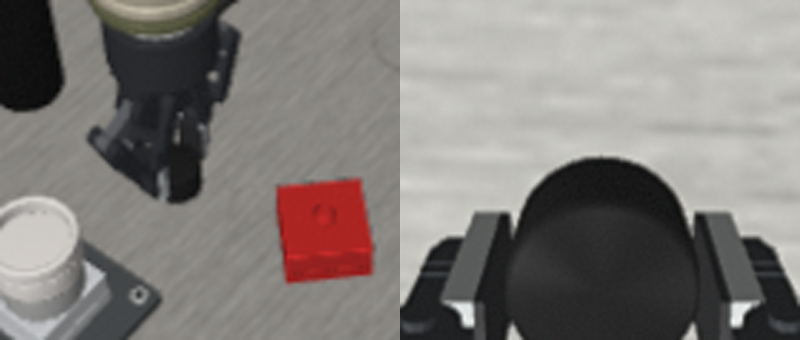

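Gripped at 35 mm opening, with the tips about 15 mm above the cap's underside, so they'll clear the nest's rim. Lifting 120 mm and carrying over.

```bash
python3 -m inch '[[[0,0,-0.04],[0,0,0]],[[0,0,-0.1],[0,0,0]],[[0,0,-0.2],[0,0,0]],[[0,0,-0.32],[0,0,0]],[[0,0,-0.44],[0,0,0]],[[0,0,-0.56],[0,0,0]],[[0,0,-0.68],[0,0,0]],[[0,0,-0.8],[0,0,0]],[[0,0,-0.9],[0,0,0]],[[0,0,-1],[0,0,0]]]'|sed -n 2,6p
python3 -m inch '[[[0,0,-0.1],[0,0,0]],[[0,0,-0.2],[0,0,0]],[[0,0,-0.3],[0,0,0]],[[0,0,-0.4],[0,0,0]],[[0,-0.02,-0.46],[0,0,0]],[[0,-0.06,-0.5],[0,0,0]],[[0,-0.12,-0.5],[0,0,0]],[[0,-0.2,-0.5],[0,0,0]],[[0,-0.3,-0.5],[0,0,0]],[[0,-0.4,-0.5],[0,0,0]]]'|sed -n 2,6p
python3 -m inch '[[[0,-0.09,0],[0,0,0]],[[0,-0.18,0],[0,0,0]],[[0,-0.27,0],[0,0,0]],[[0,-0.36,0],[0,0,0]],[[0,-0.45,0],[0,0,0]],[[0,-0.54,0],[0,0,0]],[[0,-0.62,0],[0,0,0]],[[0,-0.7,0],[0,0,0]],[[0,-0.77,0],[0,0,0]],[[0,-0.83,0],[0,0,0]]]'|sed -n 2,6p
python3 -m inch '[[[0,-0.06,0],[0,0,0]],[[-0.01,-0.13,0],[0,0,0]],[[-0.01,-0.2,0],[0,0,0]],[[-0.01,-0.27,0],[0,0,0]],[[-0.01,-0.33,0],[0,0,0]],[[-0.01,-0.38,0],[0,0,0]],[[-0.01,-0.42,0],[0,0,0]],[[-0.01,-0.45,0],[0,0,0]],[[-0.01,-0.46,0],[0,0,0]],[[-0.01,-0.46,0],[0,0,0]]]'|sed -n 2,6p
python3 look.py w13
```

```text
position: [0.6282, 0.1172, 0.0552]
ee_rot: [1.0, 0.018, 0.0, 0.0]
ft_force: [-0.2, -0.2, -0.8]
grip_width: 0.411
grasp_force: 20.1
position: [0.6267, 0.1501, 0.0942]
ee_rot: [1.0, 0.019, -0.0, -0.0]
ft_force: [0.0, 0.4, -0.3]
grip_width: 0.415
grasp_force: 20.1
position: [0.6245, 0.216, 0.0944]
ee_rot: [1.0, 0.018, -0.0, 0.0]
ft_force: [-0.7, 0.4, 0.4]
grip_width: 0.415
grasp_force: 20.1
position: [0.6224, 0.2522, 0.0945]
ee_rot: [1.0, 0.018, 0.0, 0.0]
ft_force: [-0.0, -0.5, -0.5]
grip_width: 0.41
grasp_force: 20.1
66.0 [0.6224 0.2522 0.0945] [9.998e-01 1.840e-02 0.000e+00 1.000e-04]
```

View pics/w13.png

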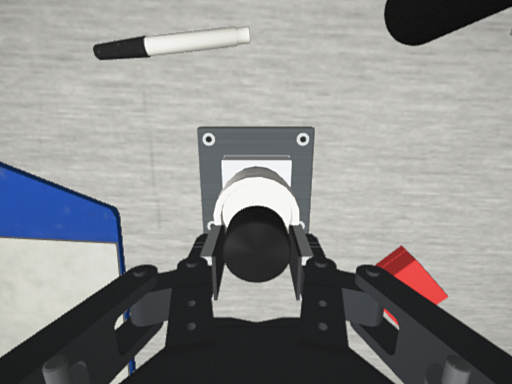

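w13 shows the cap at (257,243) in line with the nest, whose rim spans u 214–299, giving a centre near 257. Lowering.

```bash
python3 - <<'E'
from corr import *
im,c=load("w13"); print([ray(c,257,v,.096).round(4) for v in (174,177,180)], proj(c,[.6525,.2522,.096]).round(1))
E
python3 -m inch '[[[0,0,0.04],[0,0,0]],[[0,0,0.1],[0,0,0]],[[0,0,0.17],[0,0,0]],[[0,0,0.24],[0,0,0]],[[0,0,0.3],[0,0,0]],[[0,0,0.35],[0,0,0]],[[0,0,0.39],[0,0,0]],[[0,0,0.41],[0,0,0]],[[0,0,0.42],[0,0,0]],[[0,0,0.43],[0,0,0]]]' |sed -n 2,6p
python3 -m inch '[[[0,0,0.002],[0,0,0]],[[0,0,0.004],[0,0,0]],[[0,0,0.006],[0,0,0]],[[0,0,0.008],[0,0,0]],[[0,0,0.01],[0,0,0]],[[0,0,0.012],[0,0,0]],[[0,0,0.014],[0,0,0]],[[0,0,0.016],[0,0,0]],[[0,0,0.018],[0,0,0]],[[0,0,0.018],[0,0,0]]]' |sed -n 2,6p
```

```text
[array([0.6526, 0.2522]), array([0.6506, 0.2521]), array([0.6485, 0.2521])] [257.  174.2]
position: [0.6225, 0.2523, 0.0602]
ee_rot: [1.0, 0.018, 0.0, -0.0]
ft_force: [0.6, -0.1, -0.5]
grip_width: 0.412
grasp_force: 20.1
position: [0.6226, 0.2523, 0.0591]
ee_rot: [1.0, 0.018, 0.0, -0.0]
ft_force: [-0.6, -1.2, 4.8]
grip_width: 0.412
grasp_force: 23.2
```

Contact at 5 N at the expected height. Release, rise and move aside to check.

```bash
python3 -m inch '[[[0,0,0],[0,0,0]],[[0,0,0],[0,0,0]],[[0,0,0],[0,0,0]],[[0,0,0],[0,0,0]],[[0,0,0],[0,0,0]],[[0,0,-0.05],[0,0,0]],[[0,0,-0.15],[0,0,0]],[[0,0,-0.28],[0,0,0]],[[0,0,-0.42],[0,0,0]],[[0,0,-0.55],[0,0,0]]]' 1 |sed -n 2,6p
for i in 1 2; do python3 -m inch '[[[-0.03,0.03,-0.1],[0,0,0]],[[-0.1,0.1,-0.18],[0,0,0]],[[-0.2,0.2,-0.22],[0,0,0]],[[-0.32,0.32,-0.25],[0,0,0]],[[-0.45,0.45,-0.25],[0,0,0]],[[-0.58,0.58,-0.25],[0,0,0]],[[-0.7,0.7,-0.25],[0,0,0]],[[-0.8,0.8,-0.25],[0,0,0]],[[-0.88,0.88,-0.25],[0,0,0]],[[-0.9,0.9,-0.25],[0,0,0]]]' |sed -n 1,4p;done
python3 look.py w14; python3 -c "
from h import *
s=manip.camera('scene')[:,:,::-1][190:320,110:270]; d=manip.camera('side')[:,:,::-1][120:220,190:313]
cv2.imwrite('pics/m14.png',np.hstack([cv2.resize(s,(400,325),interpolation=2),cv2.resize(d,(400,325),interpolation=2)]))"
```

```text
position: [0.6227, 0.2525, 0.1042]
ee_rot: [1.0, 0.018, 0.0, -0.0]
ft_force: [0.3, 1.2, 1.2]
grip_width: 0.998
grasp_force: 0.0
clock: 70.05
position: [0.5526, 0.1765, 0.1227]
ee_rot: [1.0, 0.018, 0.0, 0.0]
ft_force: [0.3, -0.1, -0.0]
clock: 71.05
position: [0.4833, 0.1021, 0.1427]
ee_rot: [1.0, 0.018, 0.0, 0.0]
ft_force: [-0.1, 0.3, 0.1]
71.05 [0.4833 0.1021 0.1427] [9.998e-01 1.790e-02 1.000e-04 4.000e-04]
```

View pics/m14.png

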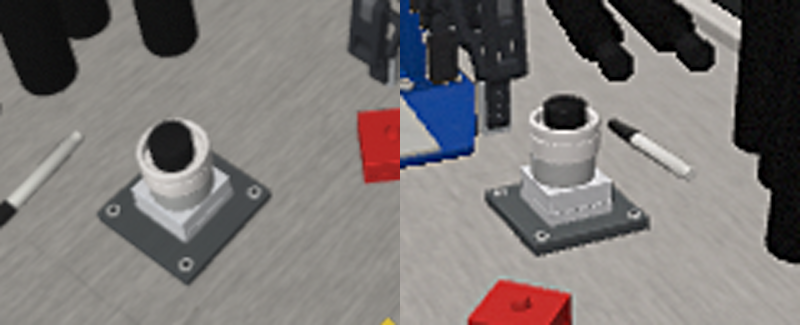

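Both views show the stack complete and level on the plate: block, spacer, nest, then the cap standing in the pocket. The gripper is clear, so I'm handing in.

```bash
python3 -c "
from workcell import manip
print(manip.hand_in())"
```

```text
the job is handed in; nothing more can be done
None
```

The setting stack stands on the plate in the order asked (block, spacer, nest, cap), it looked level in both camera views, nothing else was touched, and I handed the job in at about 71 s.

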